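# Shift the jar mill into third

### The arm

A 6-joint arm with a two-finger parallel gripper is mounted at the origin on the work surface. World frame = base frame: x ahead of the robot, y to its left, z up, the work surface at z = 0. Lengths are in m, angles in rad, forces in N, time in s.
With the tool pointing down it reaches from about 0.3 to 0.775 m from the base axis. Payload 14.6 kg.
Tool frame: the origin (TCP) lies midway between the tips of the shut fingers; the grasp point (between the pads) lies 19 mm behind it (ctrl.pinch_z is the distance from the TCP to the grasp point, in m); z points along the fingers, y is the line along which they close (so a half turn about z gives the same grasp; the last joint's range is limited). The gripper opens to 94 mm and grips with 3 to 60 N. Pads are 16 mm wide; open, the fingers measure 119 mm over their backs; the gripper's body (75 mm by 177 mm) begins 78 mm behind the grasp point.
Start: joints at [1.189, 0.3, 1.521, -0, 1.321, -0.067], TCP at [0.17, 0.523, 0.205] pointing down, gripper open.
Joint ranges: [-3.03, 3.03], [-0.79, 2.21], [0.23, 2.52], [-1.04, 4.18], [0, 3.07], [-2.55, 2.55]. Speed limits (rad/s): [2.22, 2.22, 2.57, 3.14, 3.14, 3.14].

### API

Orientations are given as [roll, pitch, yaw] about the fixed x, y, z axes, in that order (R = Rz(yaw) Ry(pitch) Rx(roll)).
In Python, from station import ctrl gives the robot as it stands.
- The arm moves only by the tool jog_arm, never from a script. Its argument "motion" is a list of rows, each a list of 7 numbers: the shift along the tool's x, y, z in m, then the turn, a rotation vector about the tool's x, y, z in rad, then the opening, from -1 (shut) to 1 (fully open). In form: [[tx, ty, tz, rx, ry, rz, gripper], ...]. A call has 1 to 5 rows; each row shifts and turns the commanded pose from where the row before left it, along the tool's axes as they then stand; what a row does not reach is not made up. A row lasts 1/10 s, in which the tool goes at most 50 mm and 8.59 degrees, less where a joint would pass 70% of its speed; a pose out of reach is approached as far as the arm can. A call is refused whole if a number of a shift passes 0.05 or a number of a turn 0.15, either way. A call with a gripper value outside its range is refused whole. The fingers move at their own pace and stop on an object; "squeeze" is the grip in N (left out, the last holds). Time passes only in rows, so rows that do not move let the fingers close. It gives the time, the measured TCP pose, the force, the opening and the grip force at its end, in the units of the state.
- ctrl.get_obs(): the state, without advancing time (a new reading comes with each control period).
- ctrl.camera(name): name is "side" or "top" or "wrist"; returns the picture (420x560x3 uint8, red, green, blue); there is no depth.
- ctrl.camera_model(name): a dict with "intrinsics" (3x3 intrinsics, pixels), "rvec" (rotation vector, rad) and "tvec" (3), from world to camera coordinates, as OpenCV has them. Camera axes: x right, y down, z forward; pixel columns grow to the right and rows downward; lengths in m; the calibration is good to about 2 mm. A picture is of the moment at which its call begins: read the wrist's pose just before it. camera_model takes no time and is no camera call; for the wrist camera it gives the pose at the moment of the call.
- ctrl.hand_in(): hands the job in; it is judged then, once.
The state is a dict: "time_s": time; "qpos": joint angles; "joint_vel": joint speeds; "tau": joint torques, N m; "ee_pos": TCP position; "eef_rot": TCP orientation; "force": force on the tool from outside, world axes, zero at the start; "moment": the same for the moment, N m; "grip_width": finger opening in m; "grip_force": force on a finger pad.
Only numpy, scipy, OpenCV 4.12 (cv2) and the standard library are available. Lean on these libraries where they do the work, as an engineer would, in place of code of your own. Each camera call takes 0.05 s, during which the arm holds its last target. There are 200 camera calls.

### The job

Shift the jar mill's gear lever into third by pushing its knob or stem with the fingers, without gripping it: bring it to neutral if it stands in a gear, push it across to the right-hand rail and then forward until it is fully home in the third slot. Do not force it against the gate or let it drop into fourth on the way, and leave everything else on the mill and the bench where it stands.

Things in the scene. Friction and masses are not known exactly. Their poses are not given: they have to be found in the camera images.
- mill: Bench jar mill, fixed, turned a little on the bench. Light grey gearbox, 250 (x) x 195 mm, flat top 125 mm above the bench, under the gate; on its left a belt guard 160 mm high, then two rubber rollers carrying a lying porcelain jar (its top 234 mm above the bench); motor behind. Origin on the bench straight below gate_centre; x = forward (away from the operator and the robot), y = left, z up.
- gate_centre (a point): Middle of the shift gate's upper face, 141 mm above the bench, axes as the mill's. The gate is a steel plate 94 x 84 mm on the gearbox top with an H-shaped opening over a dark floor: two fore-and-aft rails and the crossways neutral bar that joins them at the middle. Slots: first = left forward, second = left back, third = right forward, fourth = right back.
- shift_gate: The gate plate, 8 mm thick (origin and axes as the mill's). Rails at y = +15 mm (left) and -15 mm (right), each 14 mm wide, their ends 28 mm forward and back of the middle; neutral bar 17 mm wide in x. The tongues between the rails are 16 mm wide and round-nosed.
- gear_lever: The gear lever: steel bar 10 mm thick with a round black knob on top. Origin at its pivot, 86 mm straight below gate_centre; its z axis runs along the bar to the knob. It stays where it is left; about 2 to 4 N at the knob moves it. It starts somewhere in the left-hand rail: in first, in second, or between them.
- lever_knob (a point): Centre of the knob, 34 mm in diameter, 163 mm from the pivot: upright it is 77 mm above the gate's upper face; home in third it is about 42 mm forward and 28 mm right of the gate's middle, 69 mm above it. At the knob the play is about 7 mm either way fore-and-aft in the neutral bar and 4 mm either way sideways in the rails.
- lever_fore (a joint): fore-and-aft angle of the lever in rad: 0 upright in the neutral bar, + forward (first or third), - back (second or fourth); the slot ends stop it at about 0.26 forward and back
- lever_across (a joint): sideways angle of the lever in rad: + right, - left; about -0.18 in the middle of the left-hand rail, +0.18 in the middle of the right-hand rail (play 0.025)
- spanner: steel spanner 130 mm long lying crosswise on the gearbox top, about 95 mm from the gate middle on the side towards the robot; origin on its underside; to be left alone
- sample_bottle: small jar with a black cap, 34 mm across, 62 mm high, standing on the gearbox top at its far right corner; origin under its middle; to be left alone
- tube_rack: white rack of sample tubes, 90 x 200 mm, 99 mm high, in the orange-brown tray to the right; origin under its middle; to be left alone
- flask_large: stoppered glass volumetric flask, 72 mm across, 212 mm high, in the tray; origin under its middle; to be left alone
- flask_small: small stoppered volumetric flask, 52 mm across, 147 mm high, in the tray; origin under its middle; to be left alone
- beaker: glass beaker, 68 mm across, 85 mm high, on the bench in front of the mill to the right; origin under its middle; to be left alone
- brush: bench brush 170 mm long lying in front of the mill to the left; origin on its underside; to be left alone

How it is judged:
By the outcome, as a careful person would: the job done as asked, in the order asked, and still so for the second after the job is handed in, with the robot touching nothing.
It also fails if it takes over 45 s, if anything falls off the work surface, if the arm or the gripper's body presses on something with over 40 N, if the wrist force passes 120 N, or if a joint passes its speed limit or range.

## Working session

There is one attempt and no reset: what is moved stays moved. The work goes in short steps, Python scripts to look and compute and a tool call to move; the robot and the scene stay as the last step left them, time stands still between calls to the robot, and variables do not carry over. Pictures are saved under pics/ and viewed, at most 10 in all, crops included, and the job is handed in when it is done.

Besides the shell and the picture viewer there is one more tool, called after "Request:" by a JSON object that holds its "op" and its "data". jog_arm: Moves the arm, as the interface text tells. Its arguments: {"type":"object","properties":{"motion":{"type":"array"},"squeeze":{"type":"number"}},"required":["motion"]}

```bash
mkdir -p pics; python3 - <<'E'
from station import ctrl
import cv2,numpy as np
o=ctrl.get_obs();print({k:np.round(v,3) for k,v in o.items()})
for n in("top","side"):
    im=ctrl.camera(n);cv2.imwrite(f"pics/{n}1.png",im[:,:,::-1])
    m=ctrl.camera_model(n);print(n,{k:np.round(v,3).tolist() for k,v in m.items()})
E
```

```text
{'time_s': np.float64(0.0), 'qpos': array([ 1.189,  0.3  ,  1.522,  0.   ,  1.321, -0.067]), 'joint_vel': array([-0.001, -0.001,  0.001,  0.002, -0.   , -0.   ]), 'tau': array([ 2.0000e-03, -5.3181e+01, -3.5275e+01,  7.1000e-02,  2.4000e-02,
       -0.0000e+00]), 'ee_pos': array([0.17 , 0.523, 0.205]), 'eef_rot': array([-3.141, -0.   ,  2.827]), 'force': array([0.155, 0.225, 1.002]), 'moment': array([ 0.08 , -0.003,  0.007]), 'grip_force': np.float64(0.0), 'grip_width': np.float64(0.094)}
top {'intrinsics': [[527.595, 0.0, 279.042], [0.0, 527.595, 208.126], [0.0, 0.0, 1.0]], 'rvec': [2.133, -2.156, 0.192], 'tvec': [-0.134, 0.508, 1.428]}
side {'intrinsics': [[379.166, 0.0, 279.855], [0.0, 379.166, 208.69], [0.0, 0.0, 1.0]], 'rvec': [2.361, 0.986, -0.323], 'tvec': [-0.244, -0.289, 1.321]}
```

View pics/top1.png

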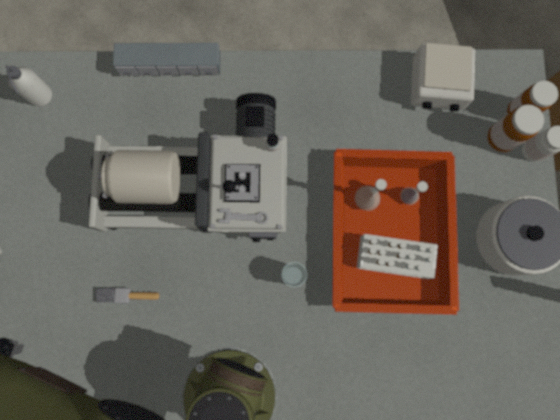

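View pics/side1.png

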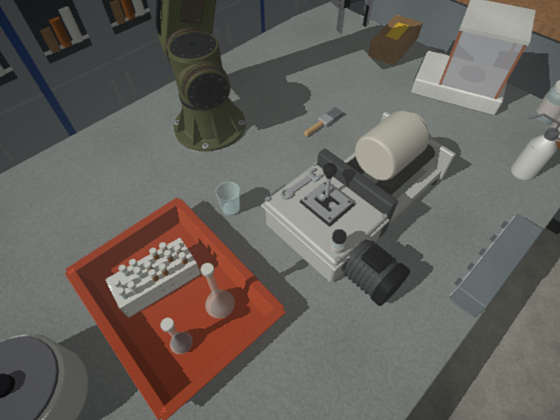

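The lever leans left and back, so it is probably in second: knob at about (231,186) in top and (329,170) in side. The gate is near (242,182) in top. I'll enlarge both views.

```bash
python3 - <<'E'
import cv2,numpy as np
a=cv2.imread("pics/top1.png")[125:245,190:300];b=cv2.imread("pics/side1.png")[140:260,255:405]
a=cv2.resize(a,None,fx=5,fy=5,interpolation=cv2.INTER_CUBIC)
b=cv2.resize(b,None,fx=5,fy=5,interpolation=cv2.INTER_CUBIC)
cv2.imwrite("pics/a.png",cv2.convertScaleAbs(a,alpha=1.5));cv2.imwrite("pics/b.png",cv2.convertScaleAbs(b,alpha=1.5))
E
```

```text
(no output)
```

View pics/a.png

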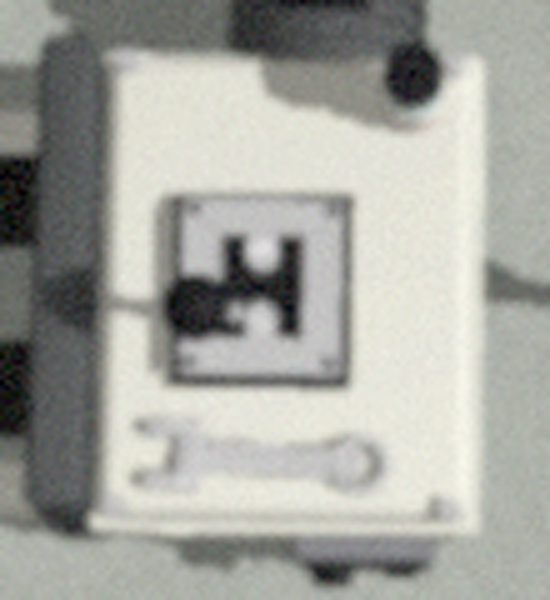

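View pics/b.png

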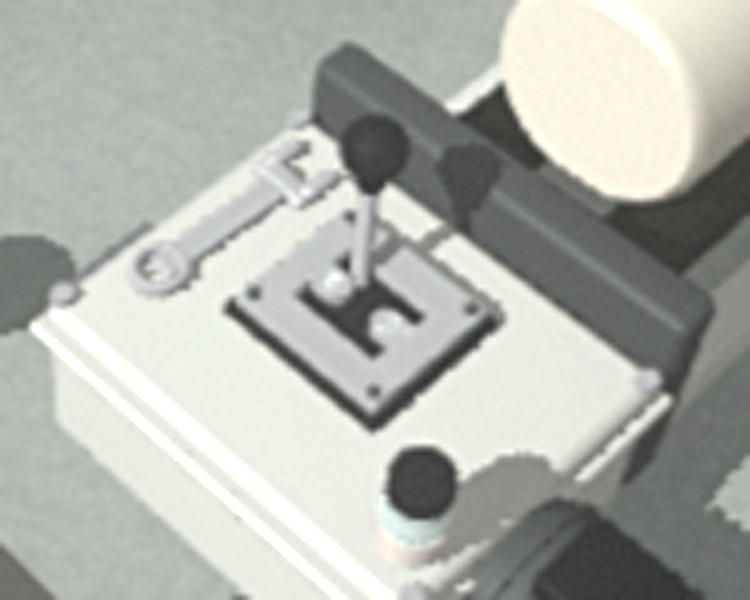

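```bash
cat >h.py <<'E'
from station import ctrl
import cv2,numpy as np
def ray(n,uv):
    m=ctrl.camera_model(n);R=cv2.Rodrigues(np.array(m["rvec"],float))[0];t=np.array(m["tvec"],float).ravel()
    d=R.T@np.linalg.inv(np.array(m["intrinsics"]))@np.array([uv[0],uv[1],1.]);return -R.T@t,d/np.linalg.norm(d)
def atz(n,uv,z):
    c,d=ray(n,uv);return c+d*(z-c[2])/d[2]
def tri(obs):
    A=0;b=0
    for n,uv in obs:
        c,d=ray(n,uv);P=np.eye(3)-np.outer(d,d);A=A+P;b=b+P@c
    return np.linalg.solve(A,b)
def proj(n,p):
    m=ctrl.camera_model(n);return cv2.projectPoints(np.array([p],float),np.array(m["rvec"],float),np.array(m["tvec"],float),np.array(m["intrinsics"]),None)[0].ravel()
E
python3 - <<'E'
from h import *
T=lambda x,y:("top",((x+.5)/5-.5+190,(y+.5)/5-.5+125))
S=lambda x,y:("side",((x+.5)/5-.5+255,(y+.5)/5-.5+140))
for c in [[T(182,197),T(351,197),T(349,380),T(173,380)],[S(480,310),S(372,412),S(230,298),S(350,212)]]:
    P=np.array([atz(*q,.141) for q in c]);print(P.round(4).tolist(),P.mean(0).round(4))
    f=P[0]+P[1]-P[2]-P[3];l=P[0]+P[3]-P[1]-P[2];print(np.degrees(np.arctan2(f[1],f[0])),np.degrees(np.arctan2(-l[0],l[1])),np.linalg.norm(f)/2,np.linalg.norm(l)/2)
# gearbox edges yaw, top z=.125
a,b,c=[atz(*T(*q),.125) for q in((485,60),(478,530),(95,525))]
print(np.degrees(np.arctan2(*(a-b)[1::-1])),np.degrees(np.arctan2(-(c-b)[0],(c-b)[1])))
# spanner etc
print("knob",tri([T(190,305),S(376,152)]).round(4))
print("bottle",tri([T(412,75),S(422,483)]).round(4))
E
```

```text
[[0.6088, 0.0003, 0.141], [0.6081, -0.0884, 0.141], [0.5103, -0.0868, 0.141], [0.5112, 0.0046, 0.141]] [ 0.5596 -0.0426  0.141 ]
-1.7234212311899146 -0.49217274536283895 0.09776761208344896 0.09010685877738919
[[0.6052, -0.0025, 0.141], [0.6074, -0.0872, 0.141], [0.5114, -0.0862, 0.141], [0.5169, -0.0012, 0.141]] [ 0.5602 -0.0443  0.141 ]
-0.7337940674695433 -1.1172152751115472 0.09218322714173888 0.0848497526195991
-1.6378632622281257 -1.3278366727306348
knob [ 0.5354 -0.0107  0.2115]
bottle [ 0.6625 -0.1213  0.1794]
```

The lever stands in the left rail, part-way into second: the knob is about 25 mm back and 33 mm left of the gate centre at (0.560, -0.0435), and mill yaw is about -1.3°. I'll shut the fingers, lift and turn to match the mill, then travel.

Request:
{"op": "jog_arm", "data": {"motion": [[0,0,-0.045,0,0,-0.146,-1],[0,0,-0.045,0,0,-0.146,-1],[-0.026,-0.04,0,0,0,0,-1],[-0.026,-0.04,0,0,0,0,-1],[-0.026,-0.04,0,0,0,0,-1]], "squeeze": 10}}

```text
time_s: 0.6
ee_pos: [0.2459, 0.3997, 0.2952]
eef_rot: [-3.141, -0.0, 3.12]
force: [1.5, 1.0, 0.3]
grip_width: 0.0572
grip_force: 0.0
```

Request:
{"op": "jog_arm", "data": {"motion": [[-0.026,-0.04,0,0,0,0,-1],[-0.026,-0.04,0,0,0,0,-1],[-0.026,-0.04,0,0,0,0,-1],[-0.026,-0.04,0,0,0,0,-1],[-0.026,-0.04,0,0,0,0,-1]]}}

```text
time_s: 1.1
ee_pos: [0.3714, 0.1965, 0.2954]
eef_rot: [3.142, 0.0, 3.119]
force: [0.3, 0.6, 0.9]
grip_width: 0.017
grip_force: 0.0
```

Request:
{"op": "jog_arm", "data": {"motion": [[-0.026,-0.04,0,0,0,0,-1],[-0.02,-0.04,0,0,0,0,-1],[0,0,0,0,0,0,-1],[0,0,0,0,0,0,-1]]}}

```text
time_s: 1.5
ee_pos: [0.4151, 0.1168, 0.2952]
eef_rot: [3.142, -0.001, 3.117]
force: [-0.4, 1.2, 0.2]
grip_width: 0.0005
grip_force: 0.0
```

Request:
{"op": "jog_arm", "data": {"motion": [[-0.026,-0.042,0,0,0,0,-1],[-0.026,-0.042,0,0,0,0,-1],[-0.026,-0.041,0,0,0,0,-1],[0,0,0,0,0,0,-1]]}}

```text
time_s: 1.9
ee_pos: [0.4915, -0.0116, 0.2945]
eef_rot: [-3.141, -0.001, 3.117]
force: [0.2, -0.4, -0.5]
grip_width: 0.0005
grip_force: 0.0
```

```bash
python3 - <<'E'
from h import *
o=ctrl.get_obs();print(o["ee_pos"],o["force"])
print("knob guess proj",proj("wrist",[.5354,-.0107,.2115]),"gate",proj("wrist",[.56,-.0435,.141]))
im=ctrl.camera("wrist");cv2.imwrite("pics/w1.png",im[:,:,::-1])
E
```

```text
[ 0.49152918 -0.01155176  0.29453717] [ 0.2042892  -0.40795804 -0.52094749]
knob guess proj [284.82517755 264.00668207] gate [254.85850371 256.62428601]
```

View pics/w1.png

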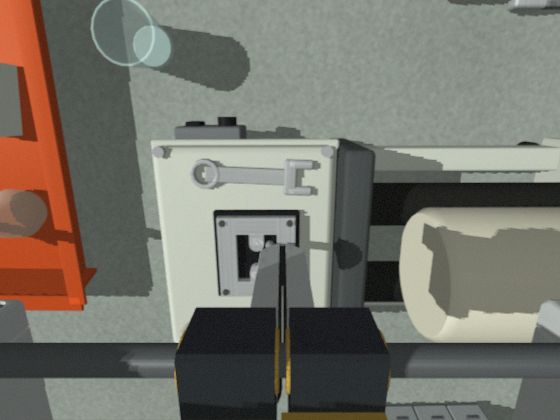

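The wrist view shows the gate at about (256,254), as predicted; the fingers hide the knob behind them. I'll lower behind the knob.

Request:
{"op": "jog_arm", "data": {"motion": [[0,0,0.045,0,0,0,-1],[0,0,0.045,0,0,0,-1],[0,0,0.006,0,0,0,-1],[0,0,0,0,0,0,-1]]}}

```text
time_s: 2.35
ee_pos: [0.4899, -0.008, 0.2]
eef_rot: [3.141, -0.001, 3.121]
force: [-0.1, -0.0, 1.5]
grip_width: 0.0003
grip_force: 0.0
```

Request:
{"op": "jog_arm", "data": {"motion": [[-0.005,0,0,0,0,0,-1],[-0.005,0,0,0,0,0,-1],[-0.003,0,0,0,0,0,-1],[0,0,0,0,0,0,-1]]}}

```text
time_s: 2.75
ee_pos: [0.5038, -0.0098, 0.2]
eef_rot: [-3.142, 0.001, 3.119]
force: [-0.4, -0.4, -0.4]
grip_width: 0.0008
grip_force: 0.0
```

Request:
{"op": "jog_arm", "data": {"motion": [[-0.003,0,0,0,0,0,-1],[-0.003,0,0,0,0,0,-1],[0,0,0,0,0,0,-1]]}}

```text
time_s: 3.05
ee_pos: [0.5095, -0.01, 0.1995]
eef_rot: [-3.142, 0.0, 3.119]
force: [-0.2, 0.1, 0.7]
grip_width: 0.0003
grip_force: 0.0
```

Request:
{"op": "jog_arm", "data": {"motion": [[-0.003,0,0,0,0,0,-1],[-0.003,0,0,0,0,0,-1],[0,0,0,0,0,0,-1]]}}

```text
time_s: 3.35
ee_pos: [0.5154, -0.01, 0.1995]
eef_rot: [-3.142, -0.0, 3.119]
force: [-2.4, -0.3, 2.9]
grip_width: 0.0007
grip_force: 1.4
```

Request:
{"op": "jog_arm", "data": {"motion": [[-0.003,0,0,0,0,0,-1],[-0.003,0,0,0,0,0,-1],[-0.003,0,0,0,0,0,-1],[0,0,0,0,0,0,-1]]}}

```text
time_s: 3.75
ee_pos: [0.5245, -0.0103, 0.1994]
eef_rot: [-3.142, 0.0, 3.119]
force: [-1.1, 0.1, 1.5]
grip_width: 0.0006
grip_force: 1.2
```

Request:
{"op": "jog_arm", "data": {"motion": [[-0.003,0,0,0,0,0,-1],[-0.003,0,0,0,0,0,-1],[-0.002,0,0,0,0,0,-1],[0,0,0,0,0,0,-1]]}}

```text
time_s: 4.15
ee_pos: [0.5324, -0.0104, 0.1993]
eef_rot: [-3.142, -0.0, 3.119]
force: [-1.7, 0.5, 2.5]
grip_width: 0.0006
grip_force: 1.2
```

```bash
python3 - <<'E'
from h import *
a=ctrl.camera("side")[140:260,255:405,::-1];b=ctrl.camera("top")[125:245,190:300,::-1]
a=cv2.resize(a,(500,400),interpolation=cv2.INTER_CUBIC);b=cv2.resize(b,(300,327),interpolation=cv2.INTER_CUBIC)
c=np.zeros((400,800,3),np.uint8);c[:,:500]=a;c[:327,500:]=b
cv2.imwrite("pics/c.png",cv2.convertScaleAbs(c,alpha=1.5))
E
```

```text
(no output)
```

View pics/c.png

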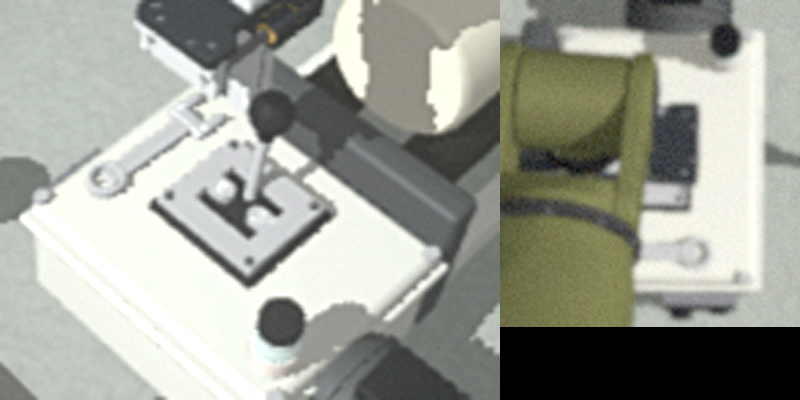

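The side view shows the knob at crop (271,117), about (336,175) full frame, with the stem near the level of the neutral bar. I'll compute where the knob is.

```bash
python3 - <<'E'
from h import *
R=np.array([[np.cos(-.0227),-np.sin(-.0227)],[np.sin(-.0227),np.cos(-.0227)]])
for z in(.213,.215,.217):
    p=atz("side",(255+271.5/3.333-.5,140+117.5/3.333-.5),z);print(p,R.T@(p[:2]-[.56,-.0435]))
# colour-based centroid check of knob
im=ctrl.camera("side");g=im.max(2).astype(int);m=(g<45).astype(np.uint8);m[:155]=0;m[192:]=0;m[:,:322]=0;m[:,350:]=0
n,l,s,c=cv2.connectedComponentsWithStats(m);print(s[1:],c[1:])
E
```

```text
[ 0.55580892 -0.01371486  0.213     ] [-0.00486607  0.02968234]
[ 0.5567577  -0.01516861  0.215     ] [-0.00388453  0.02825049]
[ 0.55770648 -0.01662237  0.217     ] [-0.002903    0.02681865]
[[322 155   3   2   3]
 [348 162   2   3   4]
 [333 168  11  14  55]
 [331 171   1   1   1]
 [331 176   1   1   1]] [[323.         155.66666667]
 [348.75       163.        ]
 [338.30909091 173.43636364]
 [331.         171.        ]
 [331.         176.        ]]
```

Request:
{"op": "jog_arm", "data": {"motion": [[-0.002,0,0,0,0,0,-1],[-0.001,0,0,0,0,0,-1],[0,0,0,0,0,0,-1],[0.01,0,0,0,0,0,-1],[0.01,0,0,0,0,0,-1]]}}

```text
time_s: 4.8
ee_pos: [0.5145, -0.01, 0.1991]
eef_rot: [3.142, -0.0, 3.119]
force: [-0.1, -0.6, 0.0]
grip_width: 0.0004
grip_force: 0.0
```

Request:
{"op": "jog_arm", "data": {"motion": [[0,0.02,0,0,0,0,-1],[0,0.022,0,0,0,0,-1],[-0.022,0,0,0,0,0,-1],[-0.022,0,0,0,0,0,-1],[0,0,0,0,0,0,-1]]}}

```text
time_s: 5.3
ee_pos: [0.5609, 0.0309, 0.1992]
eef_rot: [-3.142, 0.0, 3.119]
force: [0.2, -0.2, -0.2]
grip_width: 0.0006
grip_force: 0.0
```

Request:
{"op": "jog_arm", "data": {"motion": [[0,-0.003,0,0,0,0,-1],[0,-0.003,0,0,0,0,-1],[0,0,0,0,0,0,-1]]}}

```text
time_s: 5.6
ee_pos: [0.5595, 0.0245, 0.1997]
eef_rot: [-3.142, 0.0, 3.118]
force: [0.8, -0.2, -0.5]
grip_width: 0.0005
grip_force: 0.0
```

Request:
{"op": "jog_arm", "data": {"motion": [[0,-0.003,0,0,0,0,-1],[0,-0.003,0,0,0,0,-1],[0,-0.002,0,0,0,0,-1],[0,0,0,0,0,0,-1]]}}

```text
time_s: 6.0
ee_pos: [0.5598, 0.0167, 0.1994]
eef_rot: [-3.142, -0.0, 3.118]
force: [-0.4, -0.8, -0.0]
grip_width: 0.0008
grip_force: 0.0
```

Request:
{"op": "jog_arm", "data": {"motion": [[0,-0.003,0,0,0,0,-1],[0,-0.003,0,0,0,0,-1],[0,0,0,0,0,0,-1]]}}

```text
time_s: 6.3
ee_pos: [0.5598, 0.0107, 0.1996]
eef_rot: [3.142, 0.0, 3.119]
force: [-0.4, 1.1, 1.0]
grip_width: 0.0001
grip_force: 0.5
```

Request:
{"op": "jog_arm", "data": {"motion": [[0,-0.003,0,0,0,0,-1],[0,-0.003,0,0,0,0,-1],[0,0,0,0,0,0,-1]]}}

```text
time_s: 6.6
ee_pos: [0.5596, 0.0046, 0.1994]
eef_rot: [-3.141, -0.0, 3.119]
force: [0.7, 0.4, -0.3]
grip_width: 0.0004
grip_force: 0.3
```

Request:
{"op": "jog_arm", "data": {"motion": [[0,-0.003,0,0,0,0,-1],[0,-0.003,0,0,0,0,-1],[0,0,0,0,0,0,-1]]}}

```text
time_s: 6.9
ee_pos: [0.5594, -0.0015, 0.1994]
eef_rot: [-3.141, -0.0, 3.118]
force: [-0.4, 0.6, 0.6]
grip_width: 0.0004
grip_force: 0.2
```

```bash
cat >look.py <<'E'
from h import *
import sys
a=ctrl.camera("side")[140:235,290:390,::-1]
cv2.imwrite(sys.argv[1],cv2.convertScaleAbs(cv2.resize(a,None,fx=6,fy=6,interpolation=cv2.INTER_CUBIC),alpha=1.5))
E
python3 look.py pics/d.png
```

```text
(no output)
```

View pics/d.png

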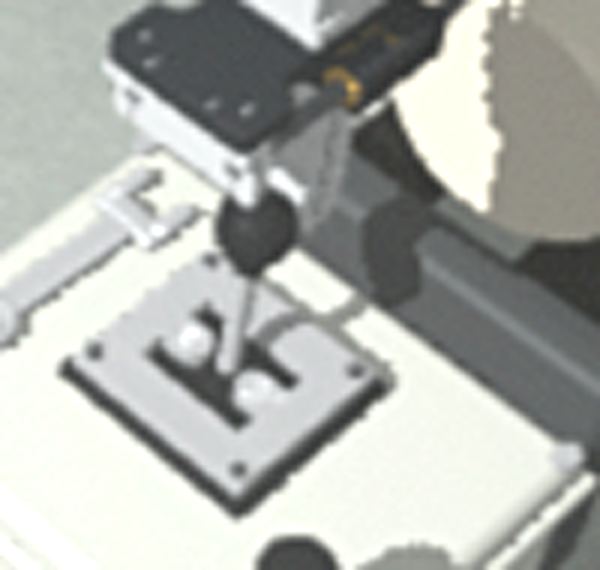

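The knob at (257,232) is moving right, with the stem between the two tongue noses. I'll carry on.

Request:
{"op": "jog_arm", "data": {"motion": [[0,-0.004,0,0,0,0,-1],[0,-0.004,0,0,0,0,-1],[0,-0.004,0,0,0,0,-1],[0,0,0,0,0,0,-1]]}}

```text
time_s: 7.35
ee_pos: [0.5591, -0.0137, 0.1994]
eef_rot: [-3.141, -0.0, 3.118]
force: [-0.9, 0.0, -0.5]
grip_width: 0.0006
grip_force: 0.0
```

Request:
{"op": "jog_arm", "data": {"motion": [[0,-0.004,0,0,0,0,-1],[0,-0.004,0,0,0,0,-1],[0,-0.004,0,0,0,0,-1],[0,0,0,0,0,0,-1]]}}

```text
time_s: 7.75
ee_pos: [0.5588, -0.0257, 0.1994]
eef_rot: [-3.141, -0.0, 3.118]
force: [0.5, 0.6, 0.4]
grip_width: 0.0007
grip_force: 0.0
```

Request:
{"op": "jog_arm", "data": {"motion": [[0,-0.003,0,0,0,0,-1],[0,-0.003,0,0,0,0,-1],[0,-0.003,0,0,0,0,-1],[0,0,0,0,0,0,-1]]}}

```text
time_s: 8.15
ee_pos: [0.5586, -0.0345, 0.1994]
eef_rot: [-3.141, -0.0, 3.118]
force: [0.6, -0.4, 0.5]
grip_width: 0.0007
grip_force: 0.0
```

```bash
python3 look.py pics/e.png
```

```text
(no output)
```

View pics/e.png

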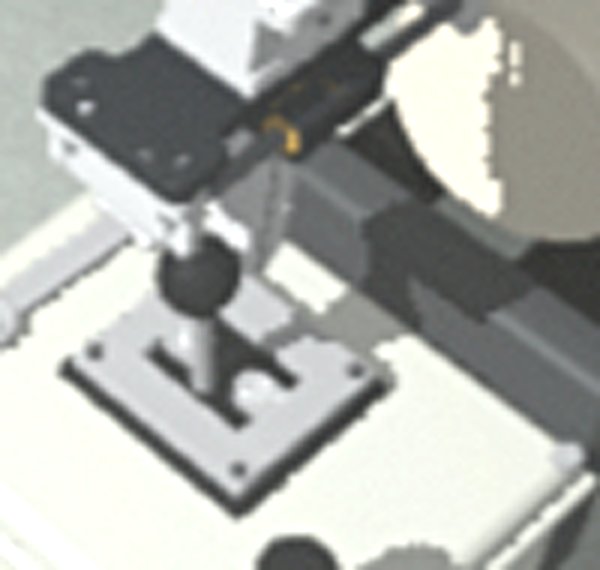

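```bash
python3 - <<'E'
from h import *
c,s=np.cos(-.0227),np.sin(-.0227);R=np.array([[c,-s],[s,c]])
for u,v in((257,232),(200,275)):
    p=atz("side",(290+(u+.5)/6-.5,140+(v+.5)/6-.5),.216);print(p,R.T@(p[:2]-[.56,-.0435]))
E
```

```text
[ 0.55838648 -0.03011122  0.216     ] [-0.001917   0.0133487]
[ 0.55700375 -0.06236937  0.216     ] [-0.00256718 -0.01893251]
```

The knob is 19 mm right of the middle and 2.5 mm back, still inside the neutral bar. It needs about 8–9 mm more to the right.

Request:
{"op": "jog_arm", "data": {"motion": [[0,-0.003,0,0,0,0,-1],[0,-0.003,0,0,0,0,-1],[0,-0.002,0,0,0,0,-1],[0,0,0,0,0,0,-1]]}}

```text
time_s: 8.6
ee_pos: [0.5585, -0.0424, 0.1994]
eef_rot: [-3.141, -0.0, 3.119]
force: [-1.0, 0.7, -0.1]
grip_width: 0.0005
grip_force: 0.1
```

Request:
{"op": "jog_arm", "data": {"motion": [[0,0.015,0,0,0,0,-1],[0.02,0.01,0,0,0,0,-1],[0.03,0,0,0,0,0,-1],[0,0,0,0,0,0,-1]]}}

```text
time_s: 9.0
ee_pos: [0.5072, -0.0147, 0.1997]
eef_rot: [-3.141, -0.0, 3.12]
force: [0.4, -0.1, -0.2]
grip_width: 0.0005
grip_force: 0.0
```

```bash
python3 look.py pics/f.png
```

```text
(no output)
```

View pics/f.png

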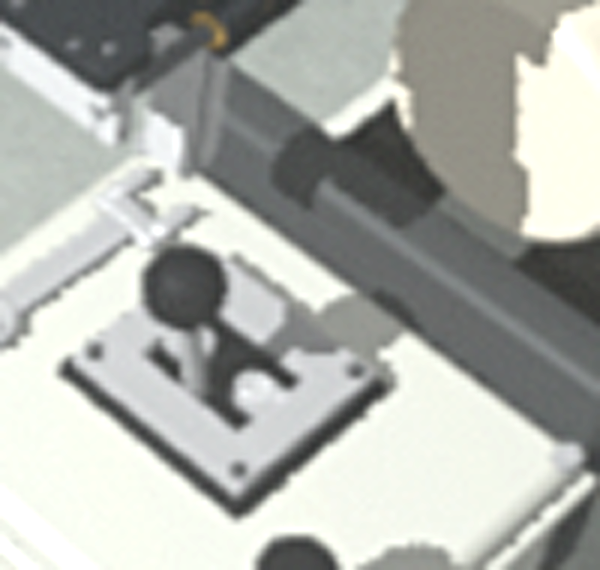

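The knob at (185,287) is on the right-hand rail, with the finger clear of it. Next I'll go behind it and push forward.

Request:
{"op": "jog_arm", "data": {"motion": [[0,-0.028,0,0,0,0,-1],[0,-0.027,0,0,0,0,-1],[0,0,0,0,0,0,-1],[-0.01,0,0,0,0,0,-1],[-0.008,0,0,0,0,0,-1]]}}

```text
time_s: 9.55
ee_pos: [0.5271, -0.0706, 0.1995]
eef_rot: [3.142, 0.0, 3.119]
force: [-0.3, 0.8, -0.3]
grip_width: 0.0002
grip_force: 0.0
```

Request:
{"op": "jog_arm", "data": {"motion": [[-0.004,0,0,0,0,0,-1],[-0.004,0,0,0,0,0,-1],[-0.004,0,0,0,0,0,-1],[0,0,0,0,0,0,-1]]}}

```text
time_s: 9.95
ee_pos: [0.538, -0.0713, 0.1994]
eef_rot: [3.141, -0.0, 3.119]
force: [-1.8, 1.9, 0.8]
grip_width: 0.0006
grip_force: 0.9
```

Request:
{"op": "jog_arm", "data": {"motion": [[-0.004,0,0,0,0,0,-1],[-0.004,0,0,0,0,0,-1],[-0.004,0,0,0,0,0,-1],[0,0,0,0,0,0,-1]]}}

```text
time_s: 10.35
ee_pos: [0.5502, -0.0719, 0.1994]
eef_rot: [-3.142, 0.0, 3.119]
force: [-0.9, 0.5, 2.8]
grip_width: 0.0006
grip_force: 0.9
```

Request:
{"op": "jog_arm", "data": {"motion": [[-0.004,0,0,0,0,0,-1],[-0.004,0,0,0,0,0,-1],[-0.004,0,0,0,0,0,-1],[0,0,0,0,0,0,-1]]}}

```text
time_s: 10.75
ee_pos: [0.5622, -0.0721, 0.1992]
eef_rot: [3.142, -0.0, 3.119]
force: [-2.5, -0.2, -0.8]
grip_width: 0.0006
grip_force: 0.8
```

Now slower, stopping when the force rises.

Request:
{"op": "jog_arm", "data": {"motion": [[-0.003,0,0,0,0,0,-1],[-0.003,0,0,0,0,0,-1],[-0.003,0,0,0,0,0,-1],[0,0,0,0,0,0,-1]]}}

```text
time_s: 11.15
ee_pos: [0.5711, -0.0723, 0.1993]
eef_rot: [3.142, -0.0, 3.119]
force: [-1.7, 0.7, -2.1]
grip_width: 0.0002
grip_force: 1.0
```

Request:
{"op": "jog_arm", "data": {"motion": [[-0.002,0,0,0,0,0,-1],[-0.001,0,0,0,0,0,-1],[0,0,0,0,0,0,-1]]}}

```text
time_s: 11.45
ee_pos: [0.5739, -0.0724, 0.1994]
eef_rot: [3.142, 0.0, 3.119]
force: [-2.7, 0.0, -1.0]
grip_width: 0.0006
grip_force: 1.1
```

Request:
{"op": "jog_arm", "data": {"motion": [[-0.001,0,0,0,0,0,-1],[-0.001,0,0,0,0,0,-1],[0,0,0,0,0,0,-1]]}}

```text
time_s: 11.75
ee_pos: [0.5759, -0.0724, 0.1995]
eef_rot: [-3.142, 0.0, 3.119]
force: [-3.7, -0.2, -1.4]
grip_width: 0.0005
grip_force: 1.2
```

Request:
{"op": "jog_arm", "data": {"motion": [[-0.001,0,0,0,0,0,-1],[0,0,0,0,0,0,-1]]}}

```text
time_s: 11.95
ee_pos: [0.5769, -0.0725, 0.1994]
eef_rot: [-3.142, 0.0, 3.119]
force: [-2.4, 0.3, -1.3]
grip_width: 0.0003
grip_force: 1.2
```

Request:
{"op": "jog_arm", "data": {"motion": [[-0.001,0,0,0,0,0,-1],[0,0,0,0,0,0,-1]]}}

```text
time_s: 12.15
ee_pos: [0.5778, -0.0725, 0.1994]
eef_rot: [3.142, -0.0, 3.119]
force: [-3.2, 0.0, -2.8]
grip_width: 0.0004
grip_force: 1.6
```

Not at the stop yet; I'll go one millimetre at a time.

Request:
{"op": "jog_arm", "data": {"motion": [[-0.001,0,0,0,0,0,-1],[0,0,0,0,0,0,-1]]}}

```text
time_s: 12.35
ee_pos: [0.5786, -0.0725, 0.1993]
eef_rot: [3.141, -0.001, 3.119]
force: [-6.3, 0.7, -1.6]
grip_width: 0.0005
grip_force: 2.8
```

Request:
{"op": "jog_arm", "data": {"motion": [[-0.001,0,0,0,0,0,-1],[0,0,0,0,0,0,-1]]}}

```text
time_s: 12.55
ee_pos: [0.5792, -0.0725, 0.1992]
eef_rot: [3.141, -0.002, 3.119]
force: [-10.2, 0.4, -0.8]
grip_width: 0.0006
grip_force: 4.5
```

The force rise shows it is at the slot end, near the expected 0.578. I'll back off, lift clear and look.

Request:
{"op": "jog_arm", "data": {"motion": [[0.01,0,0,0,0,0,-1],[0.03,0,0,0,0,0,-1],[0.03,0,-0.02,0,0,0,-1],[0.02,0,-0.04,0,0,0,-1],[0,0,0,0,0,0,-1]]}}

```text
time_s: 13.05
ee_pos: [0.4903, -0.0708, 0.2651]
eef_rot: [-3.14, 0.01, 3.119]
force: [-0.8, 0.1, 0.1]
grip_width: 0.0006
grip_force: 0.0
```

```bash
python3 look.py pics/g.png; python3 -c "
from h import *
print(proj('side',[.6014,-.0725,.21]),ctrl.get_obs()['force'])"
```

```text
[334.21948336 200.19452412] [ 0.43336249  0.44414732 -0.38532967]
```

View pics/g.png

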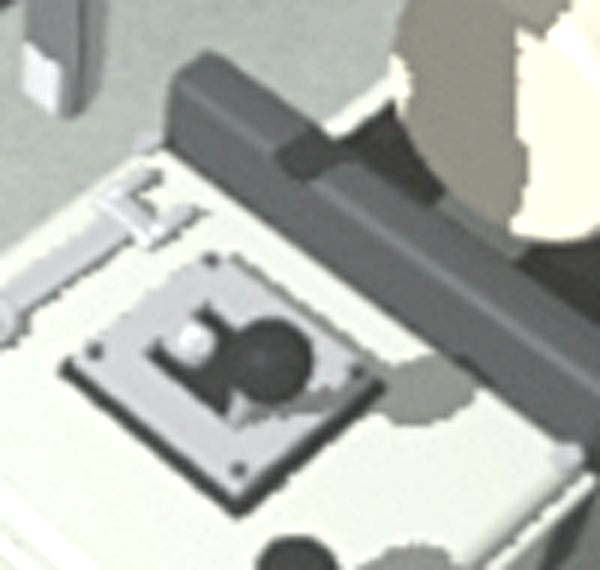

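The knob at (267,360), or (334.5,200) full frame, matches the predicted third-home position of (334.2,200.2). The spanner and bottle look undisturbed, and the finger is clear.

```bash
python3 -c "
from station import ctrl
print(ctrl.hand_in())"
```

```text
the job is handed in; nothing more can be done
None
```

The lever is fully home in third, pushed there through neutral and the right-hand rail with shut fingers at no more than about 10 N; the arm is clear of the mill and the job is handed in.

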